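# Refit the snap ring on a label-printer spindle

## Task

The drive spindle of the label printer stands loose in the small bench chuck: turn the chuck's sleeve clockwise by its crank post until the three jaws grip the spindle tight. Then take the snap-ring pliers by their handles, squeeze them so that the ring on their tips is spread, pass the ring down over the top of the spindle's stub and bring it level with the groove. Finish while holding it there: the pliers in the hand, still squeezed, the ring spread and level around the groove; leave the other things on the desk where they are.

Things in the scene. Friction and masses are not known exactly. Their poses are not given: they have to be found in the camera images.
- chuck: Bench chuck fixed to the desk: steel foot plate 120 mm square, 10 mm thick; steel core 84 mm in diameter, flat top 46 mm above the desk. Origin on its vertical axis at desk height, z up. A knurled aluminium sleeve (92 mm in diameter, 21 to 41 mm high) turns about the axis; three steel jaws (46 to 72 mm high) slide radially on the flat top.
- sleeve (a joint): Turn of the sleeve, rad; starts at 0 to 0.2, grows clockwise seen from above, stop at 1.4. At 0 its crank arm points along the chuck's -y. All jaws move in 5 mm per rad and meet the spindle at about 1.0, where it goes stiff. Turns with 0.3 N m (3 to 4 N at the crank post) and stays where it is left; pushed on with 10 to 15 N at the post, the jaws stay gripping tight.
- crank_top (a point): Centre of the top end of the upright steel crank post on the sleeve's arm: 16 mm in diameter, 46 mm of it free above the arm, top 84 mm above the desk, 95 mm from the chuck's axis. The arm below it is 30 to 38 mm above the desk.
- jaw0: One of the three chuck jaws (12 mm wide steel block), origin on the chuck axis at desk height. Its gripping face is 20 mm from the axis at sleeve 0 and 15 mm at sleeve 1.0.
- jaw1: Second chuck jaw, alike.
- jaw2: Third chuck jaw, alike.
- spindle: Loose steel spindle, 110 mm tall, 0.28 to 0.46 kg, upright on the chuck's flat top, up to 2 mm off its axis. Origin at the centre of its underside, z up. Foot 30 mm in diameter, 46 mm tall; black gear 47 mm in diameter up to 58 mm; then a stub 22 mm in diameter with a 1.5 mm deep groove from 84 to 93 mm; its last 6 mm taper to 16 mm in diameter.
- groove (a point): Centre of the groove, on the spindle's axis 88.5 mm above its underside (134.5 mm above the desk). The groove is 9 mm tall.
- stub_top (a point): Centre of the top end of the spindle, 110 mm above its underside.
- pliers: Loose snap-ring pliers, about 0.2 kg, lying level on a grey plastic stand. Origin at the pivot, mid thickness (38 mm above the desk at first); x along the pliers from handles to ring, z up. Two black rubber handles, 8 mm wide, 12 mm tall, from x = -40 to -128 mm; steel jaws forward to x = 53 mm. Centre of mass near x = -20 mm.
- grip (a point): Middle of the place to grip the pliers: on the centre line, mid thickness, 65 mm behind the pivot; squeeze along the pliers' y. Here the handles measure 57 mm over their outsides relaxed, 40 mm squeezed (then parallel). Squeezing takes 4 N at first, 13 N at the stop. From 40 to 105 mm behind the pivot there is 26 mm of free room under the handles.
- ring_center (a point): Centre of the snap ring, 64 mm ahead of the pivot, 8 mm below mid thickness; fixed on the pliers. Dark steel ring, 4 mm thick (2 mm above and below this point), open towards the handles, its ends captive on the plier tips. Fully spread it is round, 26 mm inside, 36 mm outside; relaxed it is 19 mm wide inside and does not pass over the stub.
- lever_left (a joint): How far the pliers are squeezed, rad that each handle has turned: 0 relaxed, 0.128 when the ring is spread round, firm stop at 0.135 to 0.145. It springs back when let go.
- mug: White mug, bystander, origin at its foot.
- sanitiser: Clear bottle 60 mm in diameter, 150 mm tall, bystander, origin at its foot.
- label_roll: Roll of paper labels 90 mm in diameter, 40 mm tall, bystander, origin at its foot.
- spare_gear: Spare black gear blank 48 mm in diameter, 12 mm tall, lying on the desk, bystander.
- mouse: Black computer mouse 100 mm long, 58 mm wide, 34 mm tall, bystander.
- stapler: Grey stapler 130 mm long, 43 mm tall, bystander.
- pen_cup: Black cup 76 mm in diameter, 100 mm tall, bystander.

How it is judged:
By the outcome, as a careful person would: the job done as asked, in the order asked, and still so for the second after the job is handed in, while the arm keeps its last pose, push and grip.
It also fails if it takes over 54 s, if anything falls off the work surface, if the arm or the gripper's body presses on something with over 40 N, if the wrist force passes 120 N, or if a joint passes its speed limit or range.

## Robot

A 6-joint arm with a two-finger parallel gripper is mounted at the origin on the work surface. World frame = base frame: x ahead of the robot, y to its left, z up, the work surface at z = 0. Lengths are in m, angles in rad, forces in N, time in s.
With the tool pointing down it reaches from about 0.35 to 0.85 m from the base axis. Payload 8.1 kg.
Tool frame: the origin (TCP) lies on the centre line of the jaws, within the pads' length; the fingertips stand 11 mm ahead of it and the grasp point (between the pads) lies 8 mm behind it (tip_reach is the z of the fingertips in the tool frame, in m); z points along the fingers, y is the direction in which the jaws open and shut (so a half turn about z gives the same grasp; the last joint's range is limited). The gripper opens to 93 mm and grips with 3 to 60 N. Pads are 15 mm wide; open, the fingers measure 128 mm over their backs; the gripper's body (75 mm by 188 mm) begins 65 mm behind the grasp point.
Start: joints at [-1.326, 0.13, 1.488, -0, 1.523, -0.085], TCP at [0.194, -0.568, 0.23] pointing down, gripper open.
Joint ranges: [-2.96, 2.96], [-0.89, 2.26], [0.02, 2.5], [-1.34, 4.48], [0, 2.73], [-2.66, 2.66]. Speed limits (rad/s): [2.39, 2.39, 2.79, 3.14, 3.14, 3.14].

## Interface

Orientations are given as a rotation vector (axis times angle).
In Python, from plant import read_state, read_camera, camera_params, close_job, silhouettes, tip_of, tip_reach gives the robot as it stands.
- The arm moves only by the shell command python3 -m creep 'ROWS' [FORCE]. ROWS is JSON, a list of rows, each a list of 5 numbers: the shift along the tool's x, y, z in m, then the turn about the tool's z in rad, then the closure in counts, from 0 (fully open) to 255 (shut). In form: [[dx, dy, dz, twist, gripper], ...]. A call has 1 to 12 rows; each row shifts and turns the commanded pose from where the row before left it, along the tool's axes as they then stand; what a row does not reach is not made up. A row lasts 1/12 s, in which the tool goes at most 41.7 mm and 7.16 degrees, less where a joint would pass 70% of its speed; a pose out of reach is approached as far as the arm can. A call is refused whole if a number of a shift passes 0.0417 or a number of a turn 0.125, either way. A call with a gripper value outside its range is refused whole. The fingers move at their own pace and stop on an object; FORCE is the grip in N (left out, the last holds). Time passes only in rows, so rows that do not move let the fingers close. It gives the time, the measured TCP pose, the force and the opening at its end, in the units of the state.
- read_state(): the state, without advancing time (a new reading comes with each control period).
- read_camera(name): name is "scene" or "top"; returns the picture (480x640x3 uint8, red, green, blue); there is no depth.
- camera_params(name): a dict with "fov_y" (degrees; the focal length in pixels is half the picture's height over the tangent of half this angle, whatever the lens; pixels are square), "cx", "cy" (the principal point, pixels), "k1" (the pictures are not rectified: a ray, as slopes to the right and down, at radius r is drawn at 1 + k1 r^2 times it, then the intrinsics apply), "position" and "rotation" of the camera in the world. Camera axes: x right, y down, z forward; pixel columns grow to the right and rows downward; lengths in m; the calibration is good to about 2 mm. A picture is of the moment at which its call begins. camera_params takes no time and is no camera call.
- close_job(): hands the job in, once; it reports no verdict.
Trained networks look in the newest picture that a camera, given by its name, has taken for a name from the list of things; names that differ only in an ending like _2 or _b are one class to them, and where a whole thing is asked for, a point or a joint stands for the part that bears it (a point fixed in the world has none). Each returns a list of dicts, best first, with "confidence" (0 to 1); they miss things now and then, are a little off and sometimes report something else, mostly with a low value. They report only what shows in the picture. A call takes as long as a camera call.
- silhouettes(camera, query): "region" (480x640 bool, what is visible of it) and "pixel" ([column, row] in pixels, amid what is visible of it).
- tip_of(camera, query): "pixel" ([column, row] in pixels: a listed point, or the origin of a listed thing).
The state is a dict: "t": time; "q": joint angles; "dq": joint speeds; "joint_torque": joint torques, N m; "tool_pos": TCP position; "orientation": TCP orientation; "force": force on the tool from outside, world axes, zero at the start; "wrist_torque": the same for the moment, N m; "opening": finger opening in m.
Only numpy, scipy, OpenCV 4.12 (cv2) and the standard library are available. Lean on these libraries where they do the work, as an engineer would, in place of code of your own. Each camera call takes 0.05 s, during which the arm holds its last target.

## Working session

There is one attempt and no reset: what is moved stays moved. The work goes in short steps, Python scripts to look and compute and a shell command to move; the robot and the scene stay as the last step left them, time stands still between calls to the robot, and variables do not carry over. Pictures are saved under pics/ and viewed, and the job is handed in when it is done.

```bash
ls; mkdir -p pics
cat > h.py <<'E'
import numpy as np, cv2
from plant import *
E
python3 - <<'E'
from h import *
s=read_state()
for k,v in s.items(): print(k,np.round(v,4))
print(tip_reach)
for c in ("scene","top"):
    p=camera_params(c); print(c,p)
    im=read_camera(c); cv2.imwrite(f"pics/{c}0.png",im[:,:,::-1])
E
```

```text
pics
t 0.0
q [-1.3264  0.1311  1.4893 -0.      1.523  -0.0854]
dq [ 0.0005  0.0013  0.0003  0.0005  0.     -0.0004]
joint_torque [ 1.10000e-03 -5.59829e+01 -4.91761e+01  7.70000e-02  3.52000e-02
 -2.00000e-04]
tool_pos [ 0.1942 -0.5671  0.2286]
orientation [-3.0972e+00 -5.1540e-01  3.0000e-04]
force [-0.0156 -0.4009 -0.6139]
wrist_torque [0.015  0.0384 0.0029]
opening 0.093
0.011
scene {'fov_y': 45.12721141492497, 'cx': 319.25047358555435, 'cy': 242.7742413924448, 'k1': -0.039224546008813484, 'position': array([ 0.96244384, -0.74065733,  1.24604996]), 'rotation': array([-2.4556596 , -0.6537102 ,  0.20827475])}
top {'fov_y': 53.11883892138205, 'cx': 321.71960780549074, 'cy': 241.57291525454826, 'k1': -0.10486948439562194, 'position': array([ 0.37764505, -0.07489806,  1.46180183]), 'rotation': array([-2.12829036,  2.17904113, -0.15143885])}
```

View pics/scene0.png

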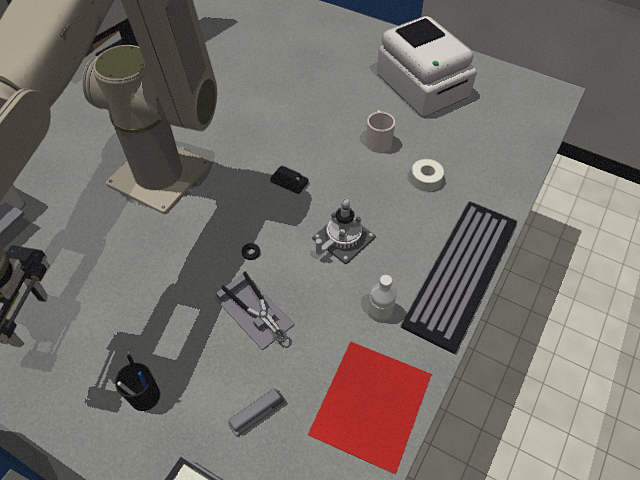

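View pics/top0.png

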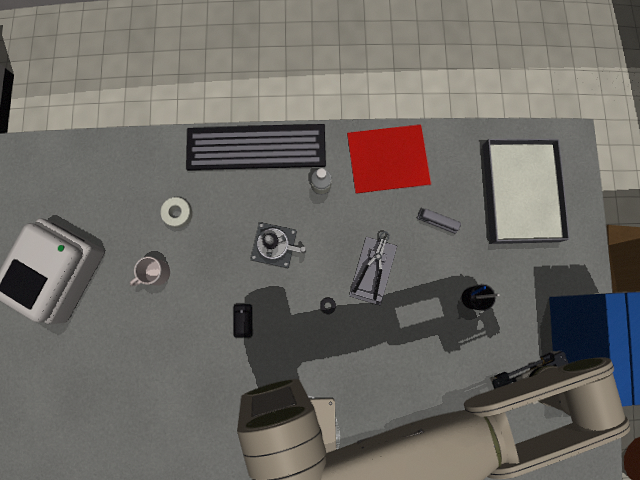

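The scene view shows the chuck near (344,235), its crank post at (321,245), and the pliers at (260,310) with the ring at (284,341). The top view shows the chuck at (270,242), the crank at (302,249), and the pliers with the ring at (382,236) and handles towards (365,295). Next I'll triangulate these.

```bash
cat > h.py <<'E'
import numpy as np, cv2
from plant import *
from scipy.spatial.transform import Rotation as R
from scipy.optimize import least_squares
P={c:camera_params(c) for c in("scene","top")}
def KD(c):
    p=P[c]; f=240/np.tan(np.radians(p['fov_y'])/2)
    return np.array([[f,0,p['cx']],[0,f,p['cy']],[0,0,1.]]),np.array([p['k1'],0,0,0,0.])
def proj(c,X):
    K,D=KD(c); Rm=R.from_rotvec(P[c]['rotation']).as_matrix().T
    t=-Rm@P[c]['position']
    return cv2.projectPoints(np.atleast_2d(np.asarray(X,float)).reshape(-1,1,3),cv2.Rodrigues(Rm)[0],t,K,D)[0].reshape(-1,2)
def ray(c,px):
    K,D=KD(c); u=cv2.undistortPoints(np.array(px,float).reshape(1,1,2),K,D).ravel()
    d=R.from_rotvec(P[c]['rotation']).apply([u[0],u[1],1]); return P[c]['position'],d/np.linalg.norm(d)
def onz(c,px,z):
    o,d=ray(c,px); return o+d*(z-o[2])/d[2]
def tri(ps,pt):
    A=np.zeros((3,3));b=np.zeros(3)
    L=[ray('scene',ps),ray('top',pt)]
    for o,d in L:
        M=np.eye(3)-np.outer(d,d);A+=M;b+=M@o
    X=np.linalg.solve(A,b)
    return X,[round(float(np.linalg.norm((np.eye(3)-np.outer(d,d))@(X-o)))*1000,1) for o,d in L]
def shot(c,n): 
    im=read_camera(c); cv2.imwrite(f"pics/{n}.png",im[:,:,::-1]); return im
def crop(im,x0,y0,w,h,s,n):
    cv2.imwrite(f"pics/{n}.png",cv2.resize(im[y0:y0+h,x0:x0+w,::-1],None,fx=s,fy=s,interpolation=cv2.INTER_CUBIC))
E
python3 - <<'E'
from h import *
D={}
for n in ["crank_top","chuck","spindle","stub_top","groove","pliers","grip","ring_center"]:
    r={c:tip_of(c,n) for c in P}
    for c in P: print(n,c,[(np.round(d['pixel'],1).tolist(),round(d['confidence'],2)) for d in r[c][:3]])
    if r['scene'] and r['top']:
        X,e=tri(r['scene'][0]['pixel'],r['top'][0]['pixel']); print('   ',np.round(X,4),e)
a=shot('scene','s1'); b=shot('top','t1')
crop(a,205,190,180,165,4,'s1c'); crop(b,240,160,180,150,4,'t1c')
E
```

```text
crank_top scene [([318.8, 240.7], 0.58)]
crank_top top [([301.7, 252.8], 0.77), ([371.0, 277.6], 0.64), ([268.7, 235.8], 0.22)]
    [ 0.5403 -0.0213  0.0683] [6.3, 6.3]
chuck scene [([343.5, 236.2], 0.8)]
chuck top [([274.5, 247.3], 0.85), ([158.3, 270.6], 0.54)]
    [0.5667 0.0641 0.0027] [6.3, 6.3]
spindle scene [([344.4, 229.2], 0.69)]
spindle top [([271.8, 242.3], 0.69)]
    [0.5732 0.0654 0.0387] [1.0, 1.0]
stub_top scene [([344.6, 198.2], 0.7)]
stub_top top [([266.0, 237.5], 0.72)]
    [0.5691 0.0684 0.1598] [0.5, 0.5]
groove scene [([346.9, 204.7], 0.8)]
groove top [([266.0, 236.4], 0.53)]
    [0.5755 0.0708 0.1361] [0.8, 0.8]
pliers scene [([263.1, 314.7], 0.97), ([289.1, 179.8], 0.41), ([280.9, 338.0], 0.3)]
pliers top [([380.1, 256.7], 0.7), ([318.8, 184.1], 0.46)]
    [ 0.5248 -0.254   0.0431] [4.9, 4.9]
grip scene [([246.4, 299.2], 0.8)]
grip top [([369.2, 275.9], 0.59)]
    [ 0.4646 -0.226   0.0231] [1.9, 1.9]
ring_center scene [([280.0, 336.1], 0.95), ([146.7, 393.8], 0.73), ([247.2, 295.7], 0.34)]
ring_center top [([382.1, 235.5], 0.6), ([244.9, 319.9], 0.44)]
    [ 0.5868 -0.2692  0.0227] [1.1, 1.1]
```

```bash
sleep 0
```

```text
(no output)
```

View pics/s1c.png

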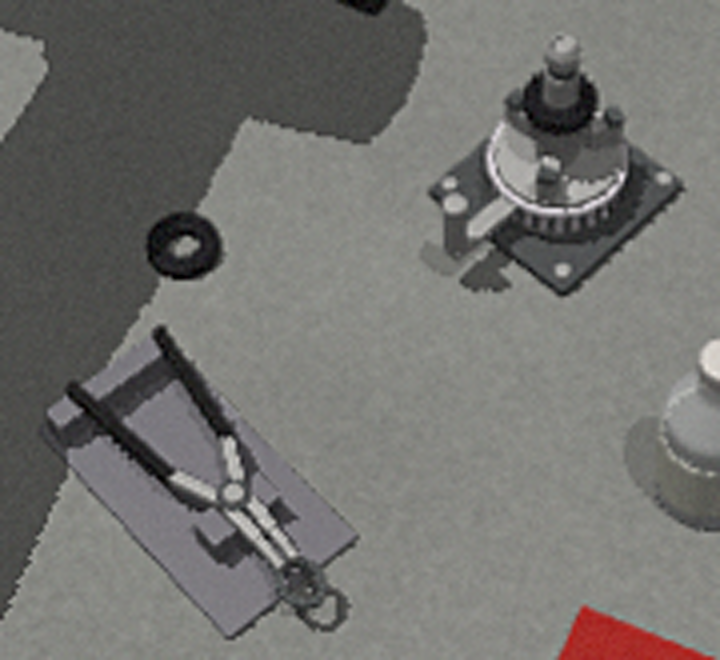

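View pics/t1c.png

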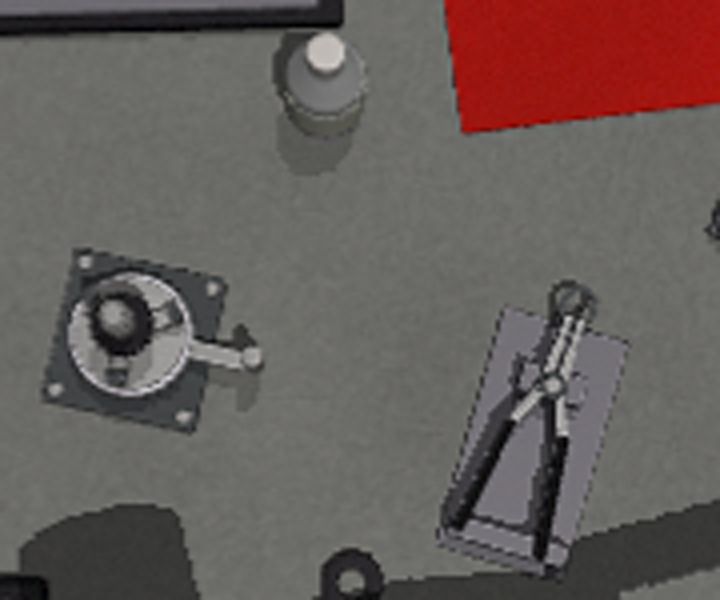

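Run:
```python
from h import *
a=cv2.imread('pics/s1.png')[:,:,::-1]; b=cv2.imread('pics/t1.png')[:,:,::-1]
l=cv2.resize(a[295:355,245:305],None,fx=6.5,fy=6.5,interpolation=cv2.INTER_NEAREST)
r=cv2.resize(b[225:285,350:410],None,fx=6.5,fy=6.5,interpolation=cv2.INTER_NEAREST)
cv2.imwrite('pics/ring1.png',np.hstack([l,r])[:,:,::-1])
p=tri((263.1,312.6),(378.1,255.9)); print(p)
c=tri((318.6,240.1),(303.1,248.9)); print(c)
for s in [(286.1,341.1),(280,336.1)]: print(tri(s,(382.9,235.4)))
```

```text
(array([ 0.52504659, -0.24925559,  0.04687916]), [2.4, 2.4])
(array([ 0.54720229, -0.02805831,  0.08498097]), [3.2, 3.2])
(array([ 0.59501891, -0.27000913,  0.00323974]), [5.6, 5.6])
(array([ 0.58713718, -0.27083601,  0.02561696]), [0.4, 0.4])
```

View pics/ring1.png

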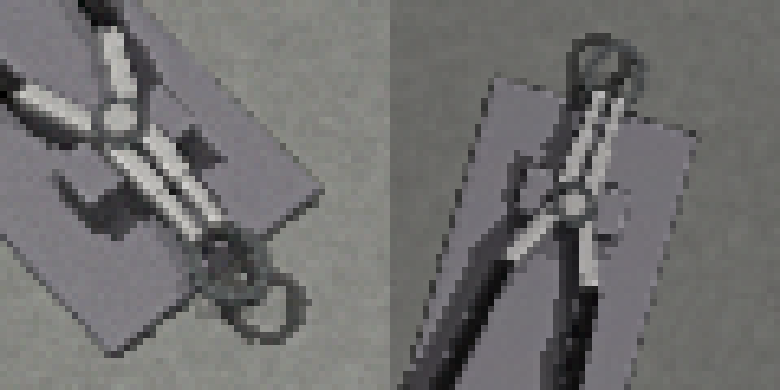

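The ring in scene is centred at (280.4,335.3); the circle at (285,341) is its shadow. In top it is at about (383,235.5). Now I'll fit the chuck and pliers poses from several points.

```bash
cat > fit.py <<'E'
from h import *
sc=lambda x,y:(x/4+205-.375,y/4+190-.375)
tc=lambda x,y:(x/4+240-.375,y/4+160-.375)
z=.010
T=[onz('top',tc(*p),z) for p in[(85,262),(213,288),(184,416),(55,390)]]
S=[onz('scene',sc(*p),z) for p in[(449,183),(664,178),(563,269)]]
print('top screws',np.round(T,4).tolist(),'ctr',np.mean(T,0).round(4))
print('scene screws',np.round(S,4).tolist(),'ctr',((S[0]+S[1])/2).round(4))
for n,L in(('T',T),('S',S)):
    print(n,[round(np.degrees(np.arctan2(*(L[(i+1)%len(L)]-L[i])[[1,0]])),1) for i in range(len(L))],[round(np.linalg.norm(L[(i+1)%len(L)]-L[i]),4) for i in range(len(L))])
ct=onz('top',tc(253,356),.084);cs=onz('scene',sc(455,201),.084);print('crank',ct,cs)
C=(np.mean(T,0)+(S[0]+S[1])/2)/2
cr=(ct+cs)/2; v=(cr-C)[:2]; print('C',C,'crank dist',np.linalg.norm(v),'dir',np.degrees(np.arctan2(v[1],v[0])))
print('pivot',onz('top',tc(553,384),.045),onz('scene',sc(233,491),.045))
print('ring',onz('top',(382.9,235.4),.030),onz('scene',(280.2,335.3),.030))
# handle rear ends
print('hl',onz('top',tc(452,524),.044),onz('scene',sc(73,385),.044))
print('hr',onz('top',tc(541,556),.044),onz('scene',sc(160,330),.044))
print('stub top', onz('top',(266,237.5),.156),onz('scene',(344.6,198.2),.156), onz('scene',sc(563,40),.156),onz('top',tc(116,308),.156))
E
python3 fit.py
```

```text
top screws [[0.6303, 0.1007, 0.01], [0.6078, 0.0027, 0.01], [0.5101, 0.0263, 0.01], [0.5321, 0.1243, 0.01]] ctr [0.5701 0.0635 0.01  ]
scene screws [[0.5113, 0.0313, 0.01], [0.6326, 0.1055, 0.01], [0.609, 0.0086, 0.01]] ctr [0.5719 0.0684 0.01  ]
T [np.float64(-102.9), np.float64(166.4), np.float64(77.3), np.float64(-13.5)] [np.float64(0.1006), np.float64(0.1005), np.float64(0.1004), np.float64(0.101)]
S [np.float64(31.4), np.float64(-103.7), np.float64(166.9)] [np.float64(0.1422), np.float64(0.0997), np.float64(0.1003)]
crank [ 0.54567063 -0.02938483  0.084     ] [ 0.54832703 -0.02493641  0.084     ]
C [0.57100819 0.06594992 0.01      ] crank dist 0.09615623857733809 dir -104.4592348925909
pivot [ 0.52424021 -0.25045166  0.045     ] [ 0.52542266 -0.24664985  0.045     ]
ring [ 0.58681711 -0.26996218  0.03      ] [ 0.58748976 -0.27084301  0.03      ]
hl [ 0.42255809 -0.17211249  0.044     ] [ 0.40147817 -0.2337374   0.044     ]
hr [ 0.39740938 -0.23691698  0.044     ] [ 0.42515623 -0.17482163  0.044     ]
stub top [0.57005524 0.06912384 0.156     ] [0.56733695 0.07080019 0.156     ] [0.57111135 0.06778462 0.156     ] [0.57231772 0.06186774 0.156     ]
```

```bash
python3 -m creep '[[0.032,-0.025,0,0,0],[0.032,-0.025,0,0,0],[0.032,-0.025,0,0,0],[0.032,-0.025,0,0,0],[0.032,-0.025,0,0,0],[0.032,-0.025,0,0,0],[0.032,-0.025,0,0,0],[0.032,-0.025,0,0,0],[0.032,-0.025,0,0,0],[0.032,-0.025,0,0,0],[0.032,-0.025,0,0,0],[0.032,-0.025,0,0,0]]' 10
```

```text
t: 2.0
tool_pos: [0.4613, -0.1576, 0.23]
orientation: [3.098, 0.516, 0.001]
force: [0.2, -0.5, -0.5]
opening: 0.0931
```

```bash
python3 -m creep '[[0,0,0,-0.124,60],[0,0,0,-0.124,120],[0,0,0,-0.124,120],[0,0,0,-0.124,120],[0,0,0,-0.124,120],[0,0,0,-0.124,120],[0,0,0,-0.124,120],[0,0,0,-0.124,120],[0,0,0,0,120],[0,0,0,0,120]]'
python3 - <<'E'
from h import *
s=read_state(); m=R.from_rotvec(s['orientation']).as_matrix(); p=s['tool_pos']
print(p,np.degrees(np.arctan2(m[1,0],m[0,0])),m[2,2],s['q'])
a=shot('scene','s2');b=shot('top','t2')
print(proj('scene',p+m[:,2]*.011),proj('top',p+m[:,2]*.011))
E
```

```text
t: 2.83
tool_pos: [0.4605, -0.1595, 0.2297]
orientation: [2.484, 1.923, 0.0]
force: [0.8, 0.2, 0.8]
opening: 0.0495
[ 0.46051833 -0.1594591   0.22969579] 75.5074843354446 -0.9999999864305469 [-4.38613000e-01 -1.78902147e-01  1.79237920e+00  2.70173675e-05
  1.52795308e+00 -1.85672040e-01]
[[253.38355063 231.48495705]] [[351.83983019 273.81020844]]
```

View pics/s2.png

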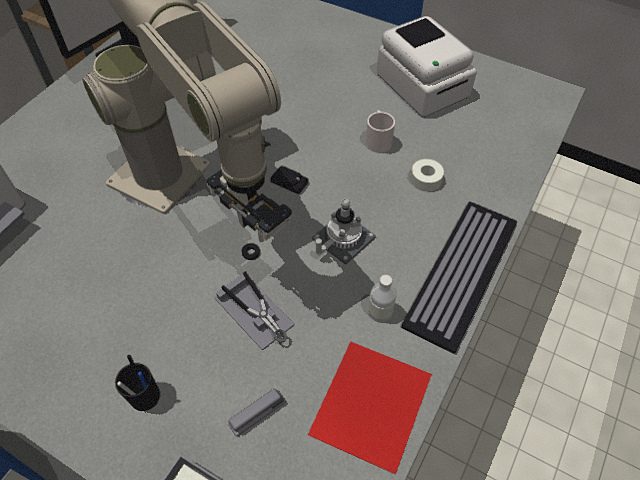

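View pics/t2.png

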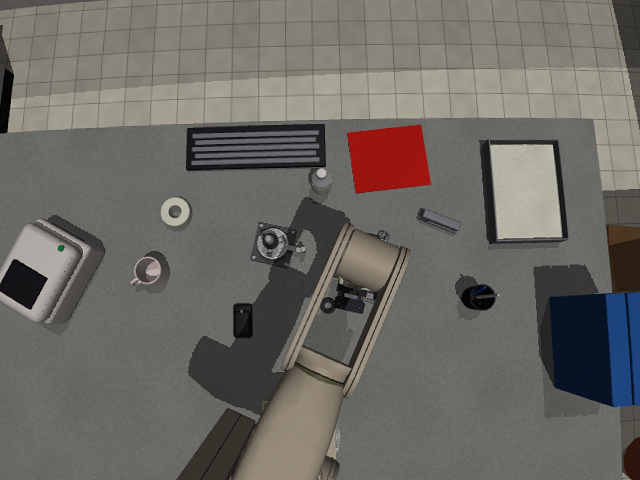

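```bash
python3 -m creep '[[0.0375,0.0126,0,0,120],[0.0375,0.0126,0,0,120],[0.0375,0.0126,0,0,120],[0.0375,0.0126,0,0,120],[0,0,0.03,0,120],[0,0,0.03,0,120],[0,0,0.03,0,120],[0,0,0.02,0,120],[0,0,0,0,120],[0,0,0,0,120],[0,0,0,0,120]]'
python3 - <<'E'
from h import *
s=read_state(); m=R.from_rotvec(s['orientation']).as_matrix(); p=s['tool_pos']
print(p,s['force'])
a=shot('scene','s3');b=shot('top','t3')
q=p+m[:,2]*.011
print(proj('scene',q),proj('top',q))
crop(a,270,180,120,100,6,'s3c');crop(b,240,190,120,100,6,'t3c')
E
```

```text
t: 3.85
tool_pos: [0.5473, -0.0267, 0.1213]
orientation: [2.48, 1.926, 0.002]
force: [0.5, 0.1, 0.3]
opening: 0.049
[ 0.54725745 -0.02673871  0.12134045] [0.48250701 0.14649072 0.27700656]
[[317.60780523 233.9431929 ]] [[301.60521786 246.96689515]]
```

View pics/s3c.png

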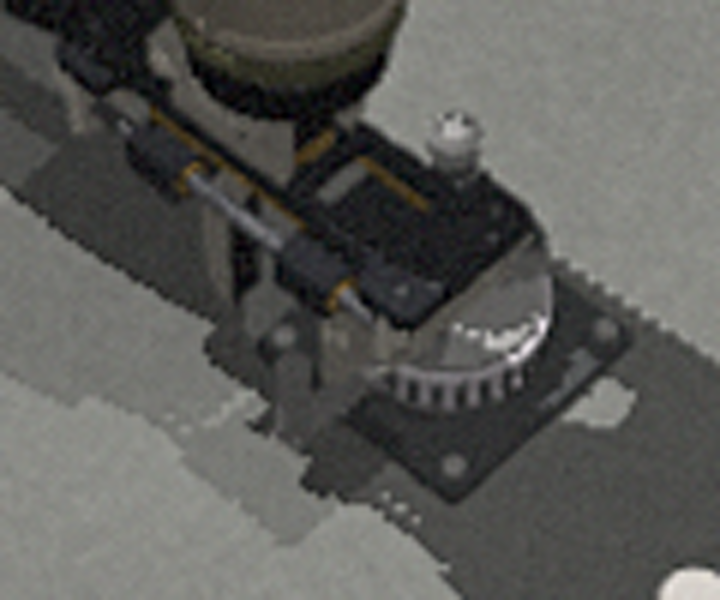

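View pics/t3c.png

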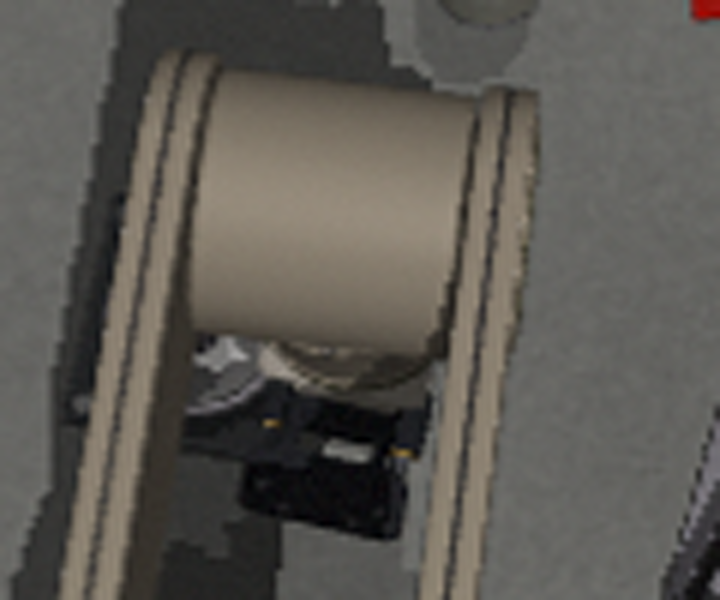

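The scene view shows the post top at (317.5,246) between the two fingertips, so I'll descend and close round it.

```bash
python3 -m creep '[[0,0,0.02,0,120],[0,0,0.02,0,120],[0,0,0.02,0,120],[0,0,0,0,120],[0,0,0,0,120],[0,0,0,0,160],[0,0,0,0,200],[0,0,0,0,200],[0,0,0,0,200],[0,0,0,0,200],[0,0,0,0,200]]' 5
python3 - <<'E'
from h import *
s=read_state(); print(s['tool_pos'],s['force'],s['wrist_torque'],s['opening'])
a=shot('scene','s4'); crop(a,270,180,120,100,6,'s4c')
E
```

```text
t: 4.87
tool_pos: [0.5465, -0.0265, 0.06]
orientation: [2.48, 1.928, 0.001]
force: [0.4, -0.7, 0.8]
opening: 0.0207
[ 0.54652593 -0.02651991  0.06003861] [ 0.40950194 -0.7474841   0.77434999] [ 0.02961103 -0.03293027  0.01136941] 0.020698427513617536
```

View pics/s4c.png

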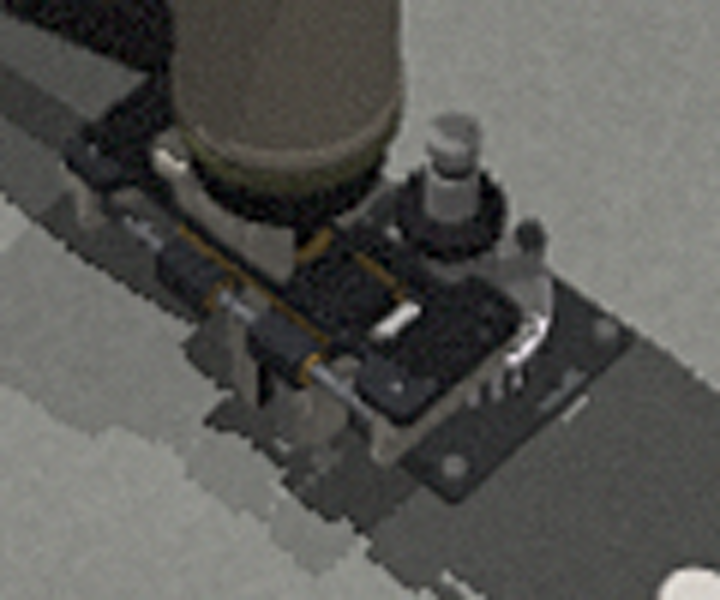

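```bash
python3 -m creep '[[0,0,0,0,230],[0,0,0,0,230],[0,0,0,0,230],[0,0,0,0,230]]' 3
python3 - <<'E'
from h import *
s=read_state(); print(s['tool_pos'],s['force'],s['wrist_torque'],s['opening'],s['q'])
E
```

```text
t: 5.25
tool_pos: [0.5466, -0.0266, 0.0598]
orientation: [2.48, 1.928, 0.001]
force: [2.1, -1.1, -0.5]
opening: 0.0156
[ 0.54659746 -0.02663081  0.05975524] [ 2.13491054 -1.07902585 -0.45916285] [-1.67009384e-01 -4.35005810e-01  2.61145909e-04] 0.015610681780269598 [-1.42333750e-01  1.38339341e-01  1.80227924e+00 -7.22103125e-05
  1.20034866e+00  1.06737293e-01]
```

```bash
python3 -m creep '[[0,0,0,0,204],[0.0002,-0.0057,0,0.06,204],[0.0002,-0.0057,0,0.06,204],[0.0002,-0.0057,0,0.06,204],[0.0002,-0.0057,0,0.06,204],[0.0002,-0.0057,0,0.06,204],[0.0002,-0.0057,0,0.06,204],[0.0002,-0.0057,0,0.06,204],[0.0002,-0.0057,0,0.06,204],[0.0002,-0.0057,0,0.06,204],[0.0002,-0.0057,0,0.06,204],[0,0,0,0,204]]' 10
cat > st.py <<'E'
from h import *
s=read_state(); m=R.from_rotvec(s['orientation']).as_matrix(); p=s['tool_pos']
print(s['t'],p.round(4),'yaw',round(np.degrees(np.arctan2(m[1,0],m[0,0])),2),'tilt',m[2,2].round(5),'F tool',(m.T@s['force']).round(2),'M',s['wrist_torque'].round(2),'op',round(s['opening'],4),'q6',s['q'].round(2))
E
python3 st.py
```

```text
t: 6.25
tool_pos: [0.4982, 0.0036, 0.0598]
orientation: [-2.94, -1.106, -0.0]
force: [0.6, 0.2, -0.0]
opening: 0.0187
6.25 [0.4982 0.0036 0.0598] yaw 41.22 tilt -1.0 F tool [0.56 0.22 0.01] M [-0.04 -0.03  0.01] op 0.0187 q6 [-0.1   0.01  1.94  0.    1.19  0.76]
```

```bash
python3 -m creep '[[0.0002,-0.0057,0,0.06,204],[0.0002,-0.0057,0,0.06,204],[0.0002,-0.0057,0,0.06,204],[0.0002,-0.0057,0,0.06,204],[0.0001,-0.0038,0,0.04,204],[0.0001,-0.0038,0,0.04,204]]'
python3 - <<'E'
exec(open('st.py').read())
a=shot('scene','s5'); crop(a,270,180,120,100,6,'s5c')
E
```

```text
t: 6.75
tool_pos: [0.4829, 0.0285, 0.0598]
orientation: [3.078, 0.627, 0.001]
force: [2.6, -2.6, -0.4]
opening: 0.0183
6.75 [0.4829 0.0285 0.0598] yaw 23.04 tilt -1.0 F tool [1.36 3.39 0.41] M [-0.28 -0.54  0.01] op 0.0183 q6 [-0.05 -0.03  1.98 -0.    1.19  1.12]
```

View pics/s5c.png

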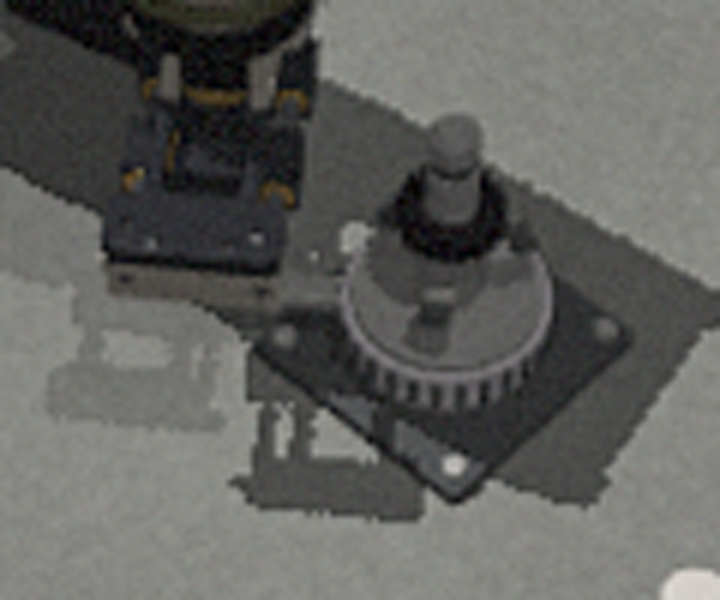

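The scene view shows the arm turned with the sleeve, the gripper body at about (302,222), and the spindle still upright at (346,205). I'll keep turning in small steps.

```bash
python3 -m creep '[[0,-0.0019,0,0.02,204],[0,-0.0019,0,0.02,204],[0,-0.0019,0,0.02,204],[0,0,0,0,204]]'; python3 st.py;  python3 -m creep '[[0,-0.0019,0,0.02,204],[0,-0.001,0,0.01,204],[0,0,0,0,204]]'; python3 st.py
```

```text
t: 7.13
tool_pos: [0.4806, 0.0342, 0.0598]
orientation: [3.096, 0.533, 0.001]
force: [2.1, -1.1, 0.8]
opening: 0.0188
7.1333 [0.4806 0.0342 0.0598] yaw 19.53 tilt -1.0 F tool [ 1.65  1.7  -0.76] M [-0.23 -0.38  0.01] op 0.0188 q6 [-0.04 -0.04  1.98  0.    1.19  1.19]
t: 7.38
tool_pos: [0.4796, 0.0369, 0.0598]
orientation: [3.104, 0.487, 0.0]
force: [3.2, -1.8, 0.3]
opening: 0.0189
7.3833 [0.4796 0.0369 0.0598] yaw 17.83 tilt -1.0 F tool [ 2.51  2.74 -0.28] M [-0.34 -0.51  0.03] op 0.0189 q6 [-0.03 -0.04  1.98 -0.    1.19  1.23]
```

```bash
python3 -m creep '[[0.0005,-0.0019,0,0.02,204],[0,-0.0019,0,0.02,204],[0,0,0,0,204]]'; python3 st.py;  python3 -m creep '[[0,-0.0019,0,0.02,204],[0,-0.001,0,0.01,204],[0,0,0,0,204]]'; python3 st.py
```

```text
t: 7.63
tool_pos: [0.4785, 0.0406, 0.0597]
orientation: [3.113, 0.423, -0.001]
force: [0.1, -3.5, 2.9]
opening: 0.0186
7.6333 [0.4785 0.0406 0.0597] yaw 15.47 tilt -1.0 F tool [-0.8   3.38 -2.92] M [-0.63 -0.08 -0.  ] op 0.0186 q6 [-0.02 -0.04  1.99 -0.    1.19  1.28]
t: 7.88
tool_pos: [0.4779, 0.0432, 0.0597]
orientation: [3.118, 0.378, -0.0]
force: [1.2, -5.4, 2.6]
opening: 0.0186
7.8833 [0.4779 0.0432 0.0597] yaw 13.81 tilt -1.0 F tool [-0.09  5.5  -2.61] M [-0.84 -0.15  0.  ] op 0.0186 q6 [-0.02 -0.04  1.99 -0.    1.19  1.31]
```

```bash
python3 -m creep '[[0,-0.001,0,0.01,204],[0,-0.001,0,0,204],[0,0,0,0,204]]'; python3 st.py;  python3 -m creep '[[0,-0.001,0,0.01,204],[0,-0.001,0,0,204],[0,0,0,0,204]]'; python3 st.py
```

```text
t: 8.13
tool_pos: [0.4774, 0.0449, 0.0597]
orientation: [3.12, 0.363, -0.001]
force: [0.4, -6.2, 3.4]
opening: 0.019
8.1333 [0.4774 0.0449 0.0597] yaw 13.27 tilt -1.0 F tool [-1.03  6.14 -3.4 ] M [-0.96 -0.15 -0.03] op 0.019 q6 [-0.01 -0.04  1.99 -0.    1.19  1.33]
t: 8.38
tool_pos: [0.477, 0.0467, 0.0597]
orientation: [3.121, 0.347, -0.001]
force: [0.9, -6.8, 4.3]
opening: 0.0188
8.3833 [0.477  0.0467 0.0597] yaw 12.69 tilt -1.0 F tool [-0.62  6.87 -4.31] M [-1.1  -0.13 -0.01] op 0.0188 q6 [-0.01 -0.04  1.99 -0.    1.19  1.34]
```

```bash
python3 -m creep '[[0,-0.0015,0,0.015,204],[0,-0.0015,0,0.015,204],[0,0,0,0,204]]'; python3 st.py;  python3 -m creep '[[0,-0.0015,0,0.015,204],[0,-0.0015,0,0.015,204],[0,0,0,0,204]]'; python3 st.py
```

```text
t: 8.63
tool_pos: [0.4765, 0.0495, 0.0597]
orientation: [3.126, 0.299, -0.0]
force: [1.3, -7.1, 2.8]
opening: 0.0188
8.6333 [0.4765 0.0495 0.0597] yaw 10.92 tilt -1.0 F tool [-0.05  7.18 -2.79] M [-1.23 -0.24  0.  ] op 0.0188 q6 [-0.   -0.04  1.99 -0.    1.19  1.38]
t: 8.88
tool_pos: [0.476, 0.0523, 0.0597]
orientation: [3.13, 0.252, 0.0]
force: [2.2, -8.6, 2.8]
opening: 0.0186
8.8833 [0.476  0.0523 0.0597] yaw 9.2 tilt -1.0 F tool [ 0.8   8.8  -2.76] M [-1.36 -0.36 -0.02] op 0.0186 q6 [ 0.   -0.04  1.99 -0.    1.19  1.41]
```

```bash
python3 -m creep '[[0,-0.0015,0,0.015,204],[0,-0.0015,0,0.015,204],[0,-0.001,0,0.01,204],[0,0,0,0,204]]'; python3 st.py;  python3 -m creep '[[0,-0.0015,0,0.015,204],[0,-0.0015,0,0.015,204],[0,0,0,0,204]]'; python3 st.py
```

```text
t: 9.22
tool_pos: [0.4755, 0.0559, 0.0597]
orientation: [3.134, 0.19, 0.0]
force: [3.4, -9.6, 2.0]
opening: 0.0185
9.2167 [0.4755 0.0559 0.0597] yaw 6.92 tilt -1.0 F tool [ 2.25  9.94 -1.93] M [-1.61 -0.45  0.01] op 0.0185 q6 [ 0.01 -0.04  1.99 -0.    1.19  1.46]
t: 9.47
tool_pos: [0.4753, 0.0587, 0.0597]
orientation: [3.136, 0.142, 0.001]
force: [3.9, -10.3, 1.0]
opening: 0.019
9.4667 [0.4753 0.0587 0.0597] yaw 5.18 tilt -1.0 F tool [ 2.92 10.66 -0.94] M [-1.8  -0.53  0.01] op 0.019 q6 [ 0.02 -0.04  1.99 -0.    1.19  1.5 ]
```

```bash
python3 -m creep '[[0.0005,-0.0015,0,0.015,204],[0.0003,-0.0015,0,0.015,204],[0,-0.001,0,0.01,204],[0,0,0,0,204]]'; python3 st.py;  python3 -m creep '[[0.0003,-0.0015,0,0.015,204],[0,-0.001,0,0.01,204],[0,0,0,0,204],[0,0,0,0,204]]'; python3 st.py
python3 - <<'E'
from h import *
a=shot('scene','s6'); crop(a,270,180,120,100,6,'s6c')
E
```

```text
t: 9.8
tool_pos: [0.4752, 0.0624, 0.0597]
orientation: [3.137, 0.08, -0.001]
force: [0.6, -13.7, 4.5]
opening: 0.019
9.8 [0.4752 0.0624 0.0597] yaw 2.91 tilt -0.99999 F tool [-0.11 13.71 -4.51] M [-2.17 -0.   -0.01] op 0.019 q6 [ 0.03 -0.04  1.99 -0.    1.2   1.55]
t: 10.13
tool_pos: [0.4752, 0.0646, 0.0597]
orientation: [3.138, 0.041, -0.002]
force: [-1.8, -14.8, 5.4]
opening: 0.0189
10.1333 [0.4752 0.0646 0.0597] yaw 1.51 tilt -0.99999 F tool [-2.18 14.74 -5.35] M [-2.42  0.3  -0.01] op 0.0189 q6 [ 0.03 -0.04  1.99 -0.    1.2   1.58]
```

View pics/s6c.png

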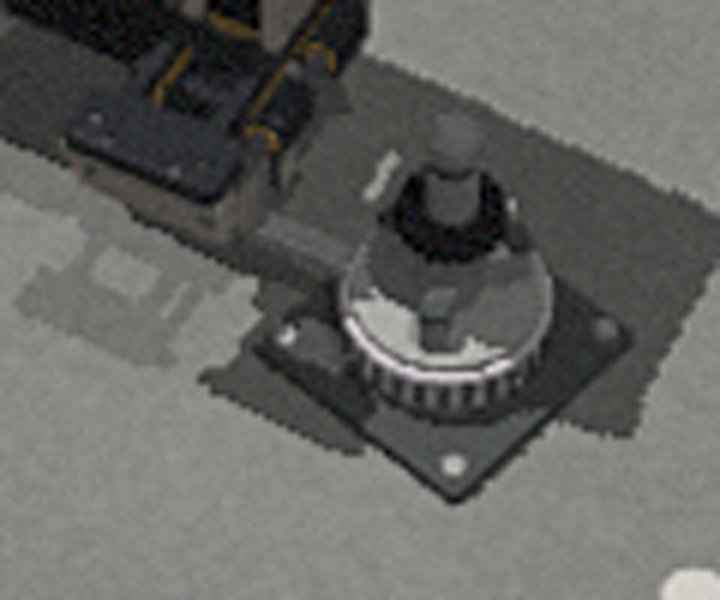

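```bash
python3 -m creep '[[0,0.0015,0,0,140],[0,0,0,0,120],[0,0,0,0,100],[0,0,0,0,100],[0,0,-0.03,0,100],[0,0,-0.035,0,80],[0,0,-0.035,0,80],[0,0,-0.035,0,40],[0,0,-0.035,0,0],[0,0,0,0,0]]' ; python3 st.py
```

```text
t: 11.02
tool_pos: [0.4785, 0.066, 0.2373]
orientation: [-3.14, -0.043, -0.015]
force: [0.5, 0.2, 1.9]
opening: 0.0795
11.0167 [0.4785 0.066  0.2373] yaw 1.56 tilt -0.99995 F tool [ 0.51 -0.18 -1.86] M [ 0.03 -0.03  0.04] op 0.0795 q6 [ 0.03 -0.2   1.8   0.    1.54  1.57]
```

```bash
python3 -m creep '[[-0.0025,0.0364,0,0,0],[-0.0025,0.0364,0,0,0],[-0.0025,0.0364,0,0,0],[-0.0025,0.0364,0,0,0],[-0.0025,0.0364,0,0,0],[-0.0025,0.0364,0,0,0],[-0.0025,0.0364,0,0,0],[-0.0025,0.0364,0,0,0],[0,0,0,0,0]]' ; python3 st.py; python3 -m creep '[[0,0,0,0.096,0],[0,0,0,0.096,0],[0,0,0,0.096,0],[0,0,0,0.096,0],[0,0,0,0,0]]'
python3 - <<'E'
exec(open('st.py').read())
b=shot('top','t7');crop(b,230,180,160,120,5,'t7c')
E
```

```text
t: 11.77
tool_pos: [0.4621, -0.2311, 0.2285]
orientation: [3.141, 0.035, -0.003]
force: [1.3, 0.3, -0.7]
opening: 0.0929
11.7667 [ 0.4621 -0.2311  0.2285] yaw 1.29 tilt -1.0 F tool [ 1.32 -0.23  0.72] M [0.04 0.04 0.  ] op 0.0929 q6 [-0.56 -0.09  1.72 -0.    1.52  0.99]
t: 12.18
tool_pos: [0.4632, -0.2255, 0.2287]
orientation: [-3.089, 0.564, 0.003]
force: [-0.3, -0.6, -0.1]
opening: 0.0931
12.1833 [ 0.4632 -0.2255  0.2287] yaw -20.71 tilt -1.0 F tool [-0.1   0.72  0.08] M [0.04 0.03 0.01] op 0.0931 q6 [-0.55 -0.1   1.72  0.    1.52  1.38]
```

View pics/t7c.png

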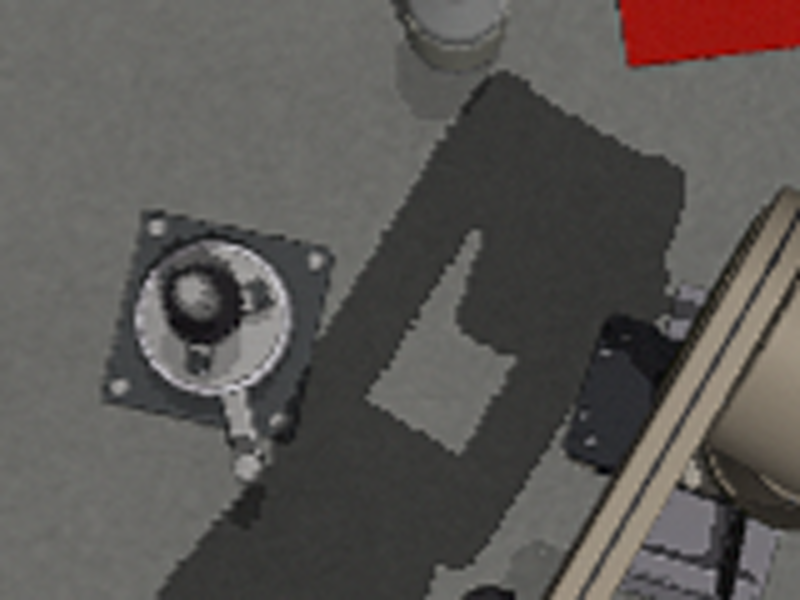

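```bash
python3 -m creep '[[0.002,0,0.03,0,0],[0,0,0.035,0,0],[0,0,0.035,0,0],[0,0,0.03,0,0],[0,0,0,0,0],[0,0,0,0,0]]'
python3 - <<'E'
exec(open('st.py').read())
c=onz('top',(279.2-.4,272.8-.4),.084);print('crank top',c)
a=shot('scene','s8');crop(a,200,240,120,110,6,'s8c')
print(proj('scene',p+m[:,2]*.011)*6-np.array([1200,1440]))
E
```

```text
t: 12.73
tool_pos: [0.4638, -0.2258, 0.098]
orientation: [-3.09, 0.554, 0.007]
force: [-0.0, -0.4, 0.6]
opening: 0.093
12.7333 [ 0.4638 -0.2258  0.098 ] yaw -20.32 tilt -0.99999 F tool [ 0.1   0.35 -0.59] M [ 0.05  0.01 -0.  ] op 0.093 q6 [-0.55  0.01  1.86  0.    1.28  1.37]
crank top [0.47846067 0.04110707 0.084     ]
[[264.84303252 271.69796391]]
```

View pics/s8c.png

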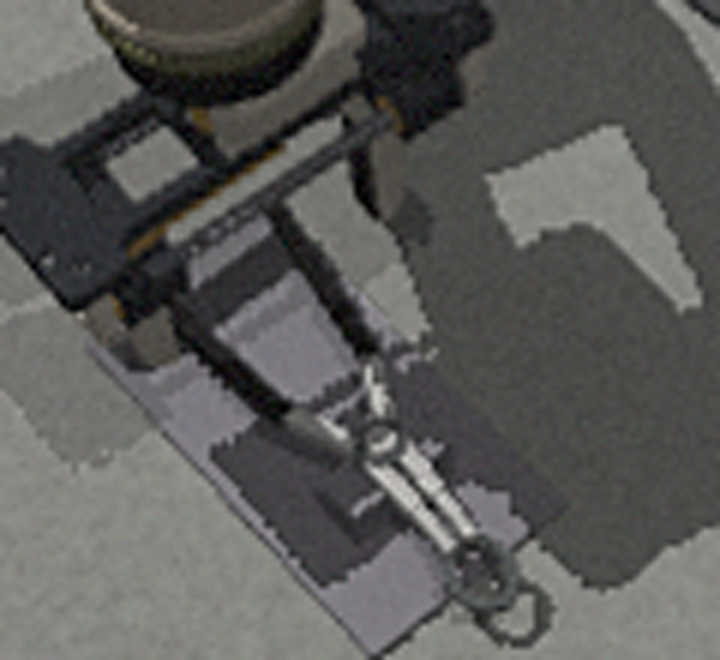

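The scene view shows the fingers straddling both handles, with the left fingertip at about (225,295) and the right at (265,273). I'll descend to handle height and squeeze gently first.

```bash
python3 -m creep '[[0.001,0,0.025,0,0],[0,0,0.025,0,0],[0,0,0.017,0,0],[0,0,0,0,0],[0,0,0,0,0]]'
python3 - <<'E'
exec(open('st.py').read())
a=shot('scene','s9');crop(a,200,240,120,110,6,'s9c')
E
```

```text
t: 13.2
tool_pos: [0.4673, -0.228, 0.0345]
orientation: [3.091, -0.557, 0.002]
force: [-0.1, -0.3, 0.2]
opening: 0.0931
13.2 [ 0.4673 -0.228   0.0345] yaw -20.42 tilt -1.0 F tool [ 0.01  0.32 -0.22] M [ 0.1   0.04 -0.04] op 0.0931 q6 [-0.55  0.1   1.89  0.    1.14  1.37]
```

View pics/s9c.png

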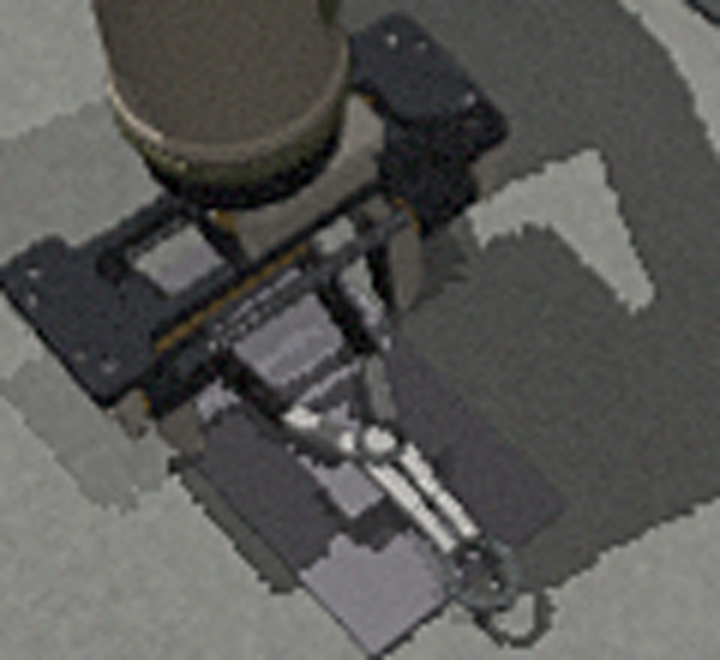

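```bash
python3 -m creep '[[-0.002,-0.0015,0.0042,0,0],[0,0,0,0,0],[0,0,0,0,60],[0,0,0,0,100],[0,0,0,0,120],[0,0,0,0,140],[0,0,0,0,200],[0,0,0,0,200],[0,0,0,0,200],[0,0,0,0,200]]' 20
python3 - <<'E'
exec(open('st.py').read())
a=shot('scene','s10');crop(a,200,240,120,110,6,'s10c')
E
```

```text
t: 14.08
tool_pos: [0.4647, -0.2253, 0.0284]
orientation: [-3.091, 0.558, 0.001]
force: [-1.7, 0.8, 2.9]
opening: 0.0445
14.0833 [ 0.4647 -0.2253  0.0284] yaw -20.47 tilt -1.0 F tool [-1.88 -0.11 -2.9 ] M [0.2  0.33 0.01] op 0.0445 q6 [-0.55  0.11  1.9  -0.    1.13  1.38]
```

View pics/s10c.png

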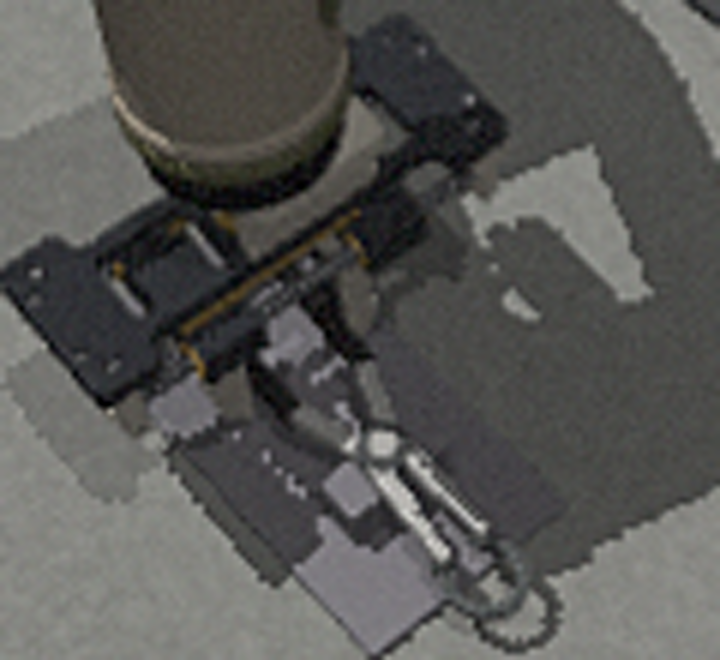

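```bash
python3 -m creep '[[0,0,0,0,200],[0,0,0,0,200],[0,0,0,0,200],[0,0,0,0,200],[0,0,0,0,200]]' 20;python3 st.py;  python3 -m creep '[[0,0,0,0,200],[0,0,0,0,200],[0,0,0,0,200]]' 28;python3 st.py
```

```text
t: 14.55
tool_pos: [0.4648, -0.2254, 0.0284]
orientation: [-3.092, 0.558, 0.001]
force: [-3.5, 2.4, 4.0]
opening: 0.0384
14.55 [ 0.4648 -0.2254  0.0284] yaw -20.47 tilt -1.0 F tool [-4.11 -1.07 -4.05] M [0.28 0.61 0.03] op 0.0384 q6 [-0.55  0.11  1.9  -0.    1.13  1.38]
t: 14.8
tool_pos: [0.4648, -0.2254, 0.0284]
orientation: [-3.092, 0.558, 0.0]
force: [-4.2, 1.0, 4.0]
opening: 0.0381
14.8 [ 0.4648 -0.2254  0.0284] yaw -20.47 tilt -1.0 F tool [-4.28  0.48 -4.01] M [ 0.34  0.71 -0.01] op 0.0381 q6 [-0.55  0.11  1.9  -0.    1.13  1.38]
```

Opening is 38.1 mm and doesn't change with more force, so the pliers are squeezed to the stop. In the scene view the ring at (281,335) is open. Lifting now.

```bash
python3 -m creep '[[0,0,-0.005,0,200],[0,0,-0.01,0,200],[0,0,-0.02,0,200],[0,0,-0.025,0,200],[0,0,-0.03,0,200],[0,0,-0.03,0,200],[0,0,-0.03,0,200],[0,0,-0.03,0,200],[0,0,-0.01,0,200],[0,0,0,0,200],[0,0,0,0,200]]' 30
python3 - <<'E'
exec(open('st.py').read())
a=shot('scene','s11');b=shot('top','t11')
X=lambda o:p+m@np.array(o)
print('pred ring',X([.129,0,-.0016]),proj('scene',X([.129,0,-.0016])),proj('top',X([.129,0,-.0016])))
crop(a,220,170,150,140,5,'s11c');crop(b,240,180,150,120,5,'t11c')
E
```

```text
t: 15.72
tool_pos: [0.4651, -0.2254, 0.218]
orientation: [3.091, -0.558, 0.001]
force: [-0.2, 1.1, -4.2]
opening: 0.0379
15.7167 [ 0.4651 -0.2254  0.218 ] yaw -20.46 tilt -1.0 F tool [-0.55 -0.95  4.2 ] M [0.14 0.12 0.01] op 0.0379 q6 [-0.55 -0.09  1.73  0.    1.5   1.38]
pred ring [ 0.58593235 -0.2705417   0.21969936] [[274.39447458 293.71013062]] [[392.47142519 225.08957237]]
```

View pics/s11c.png

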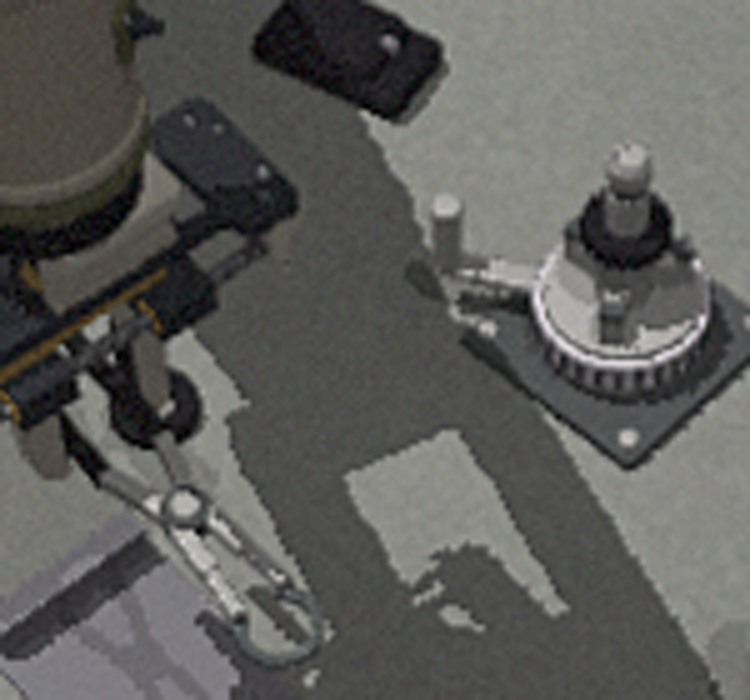

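View pics/t11c.png

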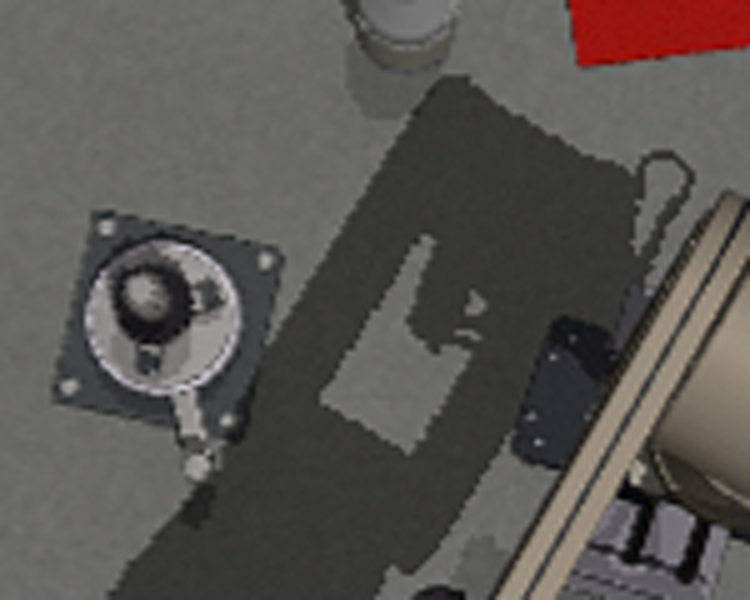

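View pics/t11.png

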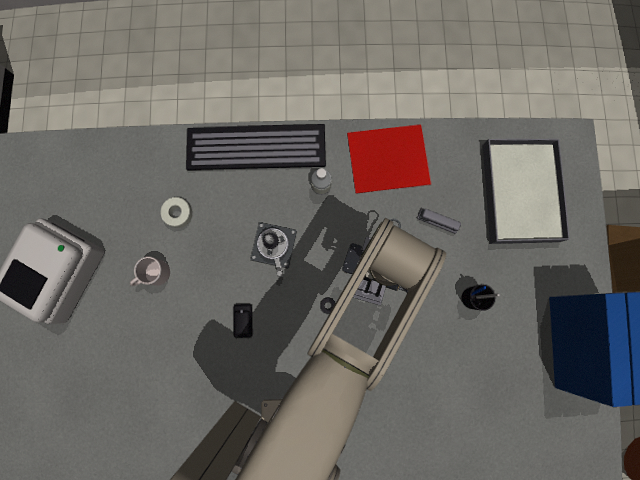

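```bash
python3 -m creep '[[0,0,0,-0.05,200],[0,0,0,-0.1,200],[0,0,0,-0.1,200],[0,0,0,-0.1,200],[0,0,0,-0.1,200],[0,0,0,-0.1,200],[0,0,0,-0.1,200],[0,0,0,-0.1,200],[0,0,0,-0.1,200],[0,0,0,-0.1,200],[0,0,0,-0.1,200],[0,0,0,-0.1,200]]' 30; python3 -m creep '[[0,0,0,-0.1,200],[0,0,0,-0.1,200],[0,0,0,-0.1,200],[0,0,0,-0.1,200],[0,0,0,-0.1,200],[0,0,0,-0.067,200],[0,0,0,-0.05,200],[0,0,0,0,200],[0,0,0,0,200]]'; python3 st.py
```

```text
t: 16.82
tool_pos: [0.4638, -0.2248, 0.2155]
orientation: [-2.892, -1.219, 0.004]
force: [-0.5, 0.6, -2.9]
opening: 0.0376
t: 17.57
tool_pos: [0.4641, -0.2249, 0.2164]
orientation: [-2.392, -2.032, 0.002]
force: [-0.1, 0.1, -2.8]
opening: 0.0379
17.5667 [ 0.4641 -0.2249  0.2164] yaw 80.67 tilt -0.99999 F tool [ 0.12 -0.11  2.78] M [-0.16 -0.05  0.01] op 0.0379 q6 [-0.55 -0.09  1.73 -0.    1.5  -0.39]
```

```bash
python3 -m creep '[[0.01,0.002,0,0,200],[0.02,0.003,0,0,200],[0.02,0.003,0,0,200],[0.02,0.003,0,0,200],[0.02,0.003,0,0,200],[0.02,0.003,0,0,200],[0.02,0.003,0,0,200],[0.02,0.003,0,0,200],[0.01,0.0015,0,0,200],[0.005,0,0,0,200],[0,0,0,0,200],[0,0,0,0,200]]'
python3 - <<'E'
exec(open('st.py').read())
a=shot('scene','s12');b=shot('top','t12')
X=lambda o:p+m@np.array(o)
print('pred ring',X([.129,0,-.0016]),proj('scene',X([.129,0,-.0016])),proj('top',X([.129,0,-.0016])))
crop(a,270,150,150,120,5,'s12c');crop(b,210,180,150,120,5,'t12c')
E
```

```text
t: 18.57
tool_pos: [0.5154, -0.0668, 0.2182]
orientation: [-2.393, -2.036, 0.001]
force: [-0.5, -0.6, -1.5]
opening: 0.0379
18.5667 [ 0.5154 -0.0668  0.2182] yaw 80.77 tilt -1.0 F tool [-0.67 -0.4   1.49] M [-0.15 -0.02 -0.02] op 0.0379 q6 [-0.23 -0.08  1.72 -0.    1.5  -0.07]
pred ring [0.53607032 0.06055062 0.2197784 ] [[331.80494719 178.75509309]] [[266.66520045 246.80927261]]
```

View pics/s12c.png

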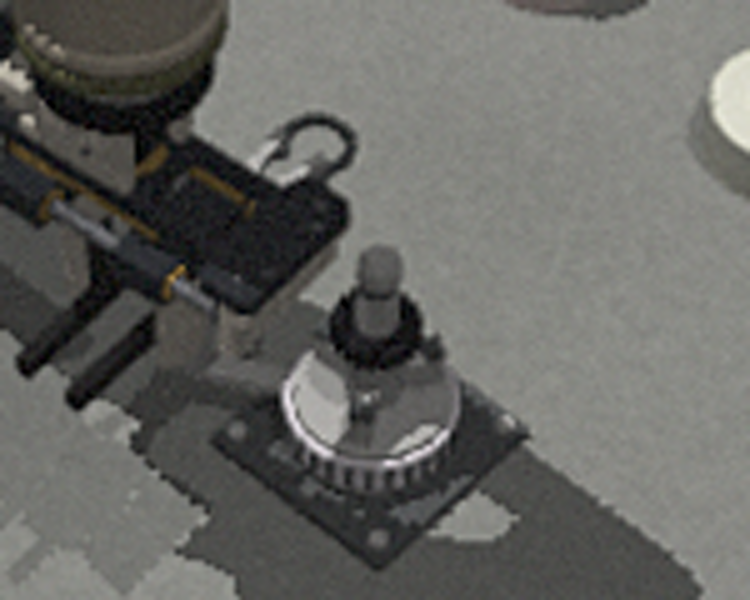

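View pics/t12c.png

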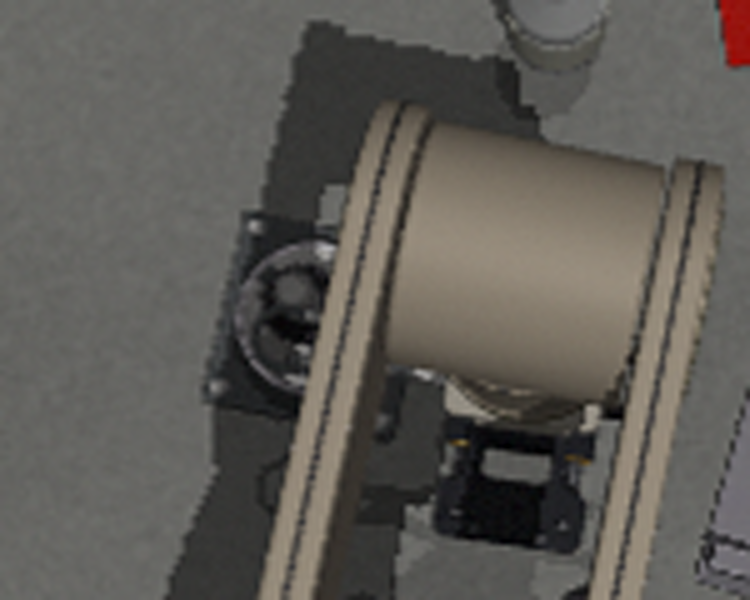

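Run:
```python
from h import *
print(onz('scene',(333.0,179.2),.2198),onz('scene',(345.6,201.2),.156))
print(proj('scene',[.571,.066,.156]),proj('top',[.571,.066,.156]))
a=cv2.imread('pics/s12.png')[:,:,::-1]; b=cv2.imread('pics/t12.png')[:,:,::-1]
l=cv2.resize(a[165:215,320:370],None,fx=8,fy=8,interpolation=cv2.INTER_CUBIC)
r=cv2.resize(b[215:265,245:295],None,fx=8,fy=8,interpolation=cv2.INTER_CUBIC)
cv2.imwrite('pics/z12.png',np.clip(np.hstack([l,r])[:,:,::-1].astype(float)*1.5,0,255).astype('uint8'))
```

```text
[0.53920052 0.06071686 0.2198    ] [0.573934   0.06370112 0.156     ]
[[344.98694791 200.09977659]] [[267.13022541 237.13379275]]
```

View pics/z12.png

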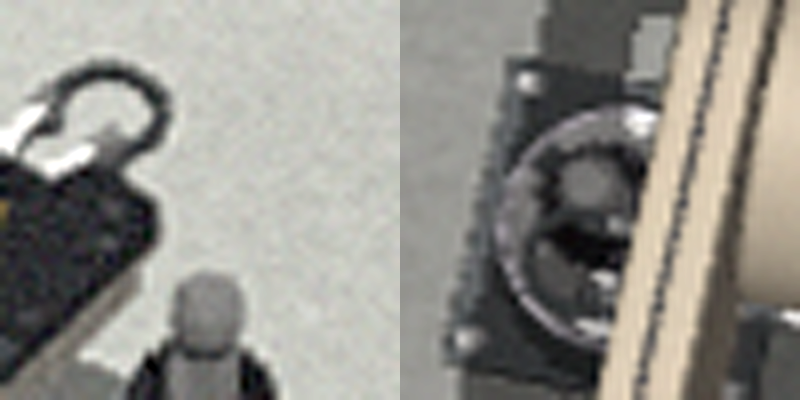

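```bash
cat > d.py <<'E'
import sys
exec(open('st.py').read())
rx,ry,sx,sy=map(float,sys.argv[1:5]); zr=p[2]+.0016
r=onz('scene',(rx,ry),zr); q=onz('scene',(sx,sy),.156)
d=q-r; print('ring',r,'stub',q,'delta tool',(m.T@np.r_[d[:2],0]).round(4),'pred ring',(p+m@[.129,0,-.0016]).round(4))
E
python3 d.py 333.5 178.1 345.55 200.55
```

```text
18.6667 [ 0.5154 -0.0673  0.2184] yaw 80.71 tilt -1.0 F tool [-0.02 -0.08  1.96] M [-0.18 -0.02  0.  ] op 0.038 q6 [-0.23 -0.08  1.72 -0.    1.5  -0.07]
ring [0.53862203 0.06418336 0.21996883] stub [0.57286101 0.0654362  0.156     ] delta tool [ 0.0068  0.0336 -0.    ] pred ring [0.5362 0.06   0.2199]
```

```bash
python3 -m creep '[[0.0015,0.007,0,0,200],[0.0015,0.007,0,0,200],[0.002,0.01,0,0,200],[0.002,0.01,0,0,200],[0,0,0.01,0,200],[0,0,0.015,0,200],[0,0,0.015,0,200],[0,0,0.006,0,200],[0,0,0,0,200],[0,0,0,0,200],[0,0,0,0,200]]'
cat > z.py <<'E'
import sys
from h import *
n=sys.argv[1]
a=shot('scene','s'+n); b=shot('top','t'+n)
l=cv2.resize(a[175:225,320:370],None,fx=8,fy=8,interpolation=cv2.INTER_CUBIC)
r=cv2.resize(b[215:265,245:295],None,fx=8,fy=8,interpolation=cv2.INTER_CUBIC)
cv2.imwrite(f'pics/z{n}.png',np.clip(np.hstack([l,r])[:,:,::-1].astype(float)*1.6,0,255).astype('uint8'))
E
python3 st.py; python3 z.py 13
```

```text
t: 19.58
tool_pos: [0.5507, -0.0652, 0.1733]
orientation: [2.392, 2.035, 0.001]
force: [-0.1, 0.5, -2.5]
opening: 0.0378
19.5833 [ 0.5507 -0.0652  0.1733] yaw 80.76 tilt -1.0 F tool [ 0.45 -0.16  2.53] M [-0.16 -0.06 -0.01] op 0.0378 q6 [-0.21  0.04  1.69  0.    1.41 -0.05]
```

View pics/z13.png

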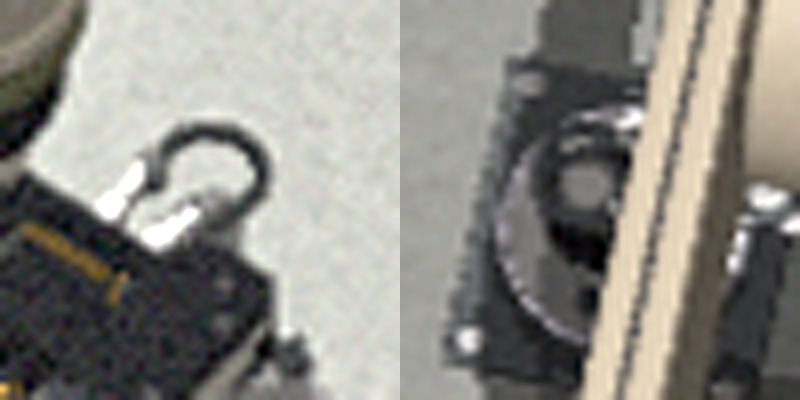

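The gripper body hides the stub in scene at this yaw. In top the ring circles the stub at about (268.5,238.5). I'll swing to yaw 50° about the ring to clear the scene view.

```bash
python3 -m creep '[[0,0,-0.005,0.03,200],[0,-0.003,0,0.1,200],[-0.003,-0.013,0,0.1,200],[-0.003,-0.013,0,0.1,200],[-0.003,-0.013,0,0.1,200],[-0.003,-0.013,0,0.1,200],[-0.003,-0.010,0,0,200],[0,0,0.005,0,200],[0,0,0,0,200],[0,0,0,0,200]]'; 
python3 st.py; python3 z.py 14
```

```text
t: 20.52
tool_pos: [0.4863, -0.0493, 0.1726]
orientation: [2.842, 1.338, 0.001]
force: [-0.4, 0.2, -1.7]
opening: 0.0376
20.5167 [ 0.4863 -0.0493  0.1726] yaw 50.44 tilt -1.0 F tool [-0.1  -0.39  1.71] M [-0.13  0.04  0.01] op 0.0376 q6 [-0.21 -0.14  1.86 -0.    1.42  0.48]
```

View pics/z14.png

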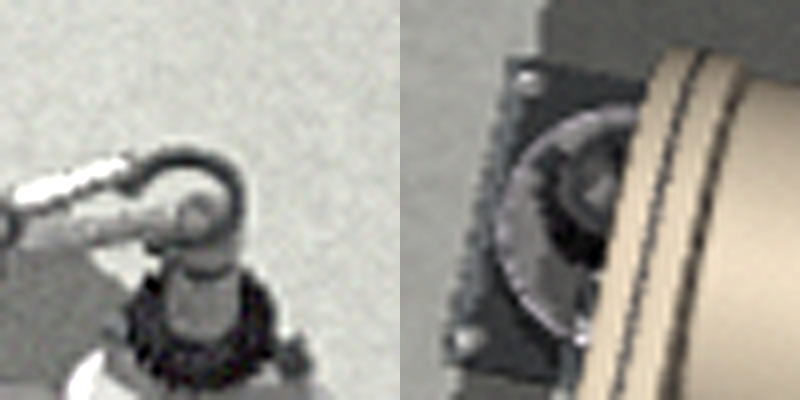

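```bash
python3 d.py 342.85 198.8 345.4 200.6
python3 - <<'E'
from h import *
c=onz('scene',(345.4,200.6),.156);print(c)
for z in(.046,.104,.15,.156): print(z,(proj('scene',[c[0],c[1],z])-[320,175])*8+3.6)
# overlay ring & stub circles
a=cv2.imread('pics/s14.png'); s=8
def circ(img,ctr,r,col,org):
    t=np.linspace(0,2*np.pi,60); P3=np.c_[ctr[0]+r*np.cos(t),ctr[1]+r*np.sin(t),np.full(60,ctr[2])]
    q=((proj('scene',P3)-org)*s+3.5).round().astype(int); cv2.polylines(img,[q],True,col,1)
im=cv2.resize(a[170:240,310:380],None,fx=s,fy=s,interpolation=cv2.INTER_CUBIC); org=[310,170]
r=onz('scene',(342.85,198.8),.1742)
for z in(.1722,.1762): circ(im,[r[0],r[1],z],.018,(0,0,255),org)
circ(im,[r[0],r[1],.1742],.013,(0,255,0),org)
circ(im,c,.008,(255,0,0),org); circ(im,[c[0],c[1],.150],.011,(255,0,0),org);circ(im,[c[0],c[1],.104],.0235,(255,255,0),org)
cv2.imwrite('pics/o14.png',im)
E
```

```text
20.6167 [ 0.4865 -0.0494  0.1727] yaw 50.42 tilt -1.0 F tool [-0.78  1.    2.59] M [-0.11  0.01 -0.03] op 0.038 q6 [-0.21 -0.14  1.86 -0.    1.42  0.48]
ring [0.57119731 0.05348325 0.17425776] stub [0.57261869 0.0651165  0.156     ] delta tool [ 0.0099 -0.0063 -0.    ] pred ring [0.5686 0.0501 0.1743]
[0.57261869 0.0651165  0.156     ]
0.046 [[194.56520567 424.30828915]]
0.104 [[200.83177864 313.79373659]]
0.15 [[206.09350976 220.88321037]]
0.156 [[206.8 208.4]]
```

View pics/o14.png

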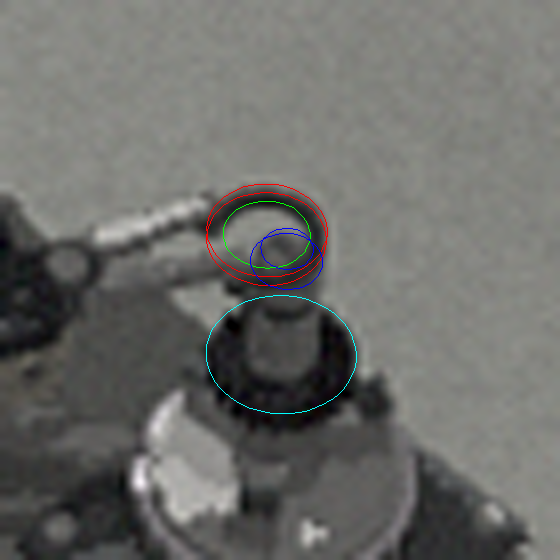

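```bash
python3 -m creep '[[0.003,-0.002,0,0,200],[0.004,-0.002,0,0,200],[0.003,-0.002,0,0,200],[0,0,0.006,0,200],[0,0,0.007,0,200],[0,0,0,0,200],[0,0,0,0,200],[0,0,0,0,200]]'; 
python3 st.py; python3 z.py 15
```

```text
t: 21.28
tool_pos: [0.4874, -0.0376, 0.1592]
orientation: [-2.842, -1.338, 0.001]
force: [-0.2, -0.0, -2.8]
opening: 0.0374
21.2833 [ 0.4874 -0.0376  0.1592] yaw 50.4 tilt -1.0 F tool [-0.13 -0.14  2.76] M [-0.12  0.03 -0.01] op 0.0374 q6 [-0.18 -0.13  1.88 -0.    1.39  0.51]
```

View pics/z15.png

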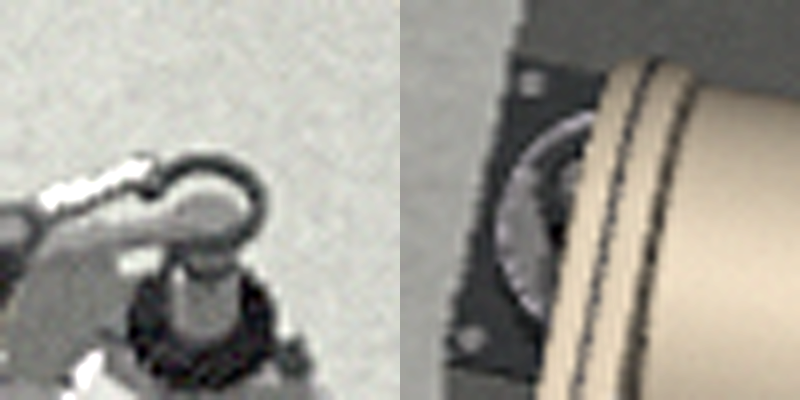

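```bash
cat > ov.py <<'E'
import sys
from h import *
# ov.py n ringx ringy zr
n,rx,ry,zr=sys.argv[1],*map(float,sys.argv[2:5]); s=10
a=cv2.imread(f'pics/s{n}.png'); org=[317,180]
def circ(img,ctr,r,col):
    t=np.linspace(0,2*np.pi,60); P3=np.c_[ctr[0]+r*np.cos(t),ctr[1]+r*np.sin(t),np.full(60,ctr[2])]
    q=((proj('scene',P3)-org)*s+4.5).round().astype(int); cv2.polylines(img,[q],True,col,1)
im=cv2.resize(a[180:235,317:372],None,fx=s,fy=s,interpolation=cv2.INTER_CUBIC)
im=np.clip(im*1.6,0,255).astype('uint8'); raw=im.copy() 
c=onz('scene',(345.4,200.6),.156)
r=onz('scene',(rx,ry),zr); print('ring-stub',r-c)
for z in(zr-.002,zr+.002): circ(im,[r[0],r[1],z],.018,(0,0,255))
circ(im,[r[0],r[1],zr+.002],.013,(0,255,0))
circ(im,c,.008,(255,0,0)); circ(im,[c[0],c[1],.150],.011,(255,0,0));circ(im,[c[0],c[1],.104],.011,(255,0,0))
circ(im,[c[0],c[1],.104],.0235,(255,255,0))
cv2.imwrite(f'pics/o{n}.png',np.hstack([im,raw])[:, :1100][:, ::1] if 0 else cv2.resize(np.hstack([im,raw]),(800,400)))
E
python3 ov.py 15 345.4 199.55 .1608
```

```text
ring-stub [ 0.00015697 -0.00065473  0.0048    ]
```

View pics/o15.png

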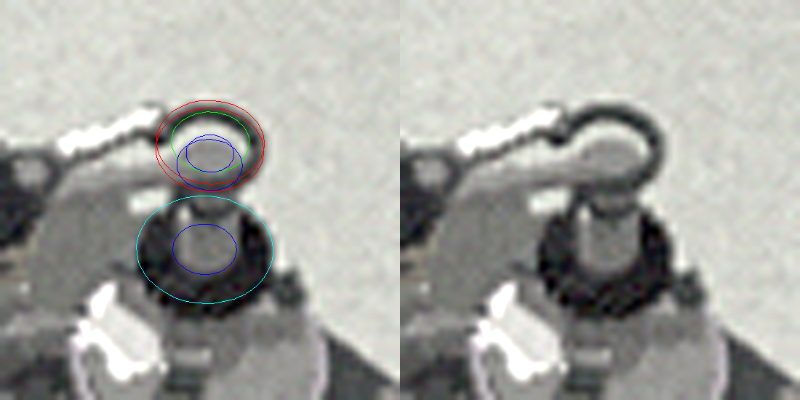

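```bash
python3 -m creep '[[0,0,0.004,0,200],[0,0,0.004,0,200],[0,0,0,0,200],[0,0,0,0,200]]'; python3 st.py; python3 -m creep '[[0,0,0.003,0,200],[0,0,0.003,0,200],[0,0,0,0,200],[0,0,0,0,200]]'; 
python3 st.py; python3 z.py 16; python3 ov.py 16 345.3 201.2 .1469
```

```text
t: 21.72
tool_pos: [0.4873, -0.0375, 0.1509]
orientation: [-2.842, -1.338, 0.001]
force: [0.0, -0.5, -2.9]
opening: 0.0382
21.7167 [ 0.4873 -0.0375  0.1509] yaw 50.41 tilt -1.0 F tool [-0.38  0.35  2.89] M [-0.18  0.02  0.01] op 0.0382 q6 [-0.18 -0.12  1.89  0.    1.38  0.51]
t: 22.05
tool_pos: [0.4874, -0.0376, 0.1451]
orientation: [-2.842, -1.338, 0.001]
force: [-1.5, -0.1, -2.0]
opening: 0.0381
22.05 [ 0.4874 -0.0376  0.1451] yaw 50.41 tilt -1.0 F tool [-1.09 -1.1   1.95] M [-0.15  0.03 -0.02] op 0.0381 q6 [-0.18 -0.12  1.89 -0.    1.37  0.51]
ring-stub [-0.00256646  0.0049339  -0.0091    ]
```

View pics/o16.png

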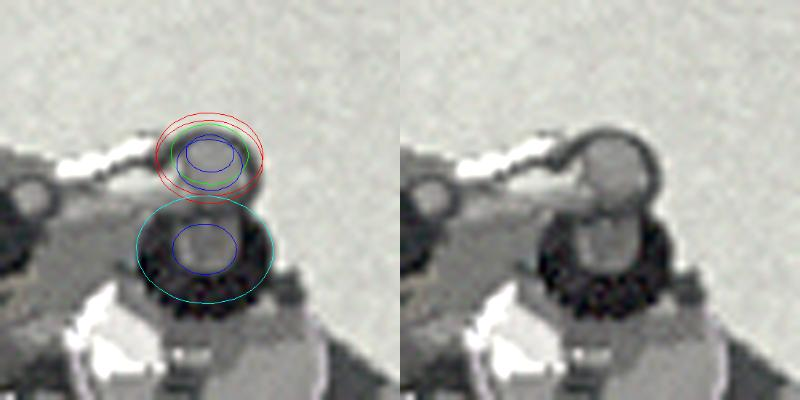

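```bash
python3 ov.py 16 344.8 203.1 .1467
```

```text
ring-stub [-0.00085542 -0.00080165 -0.0093    ]
```

View pics/o16.png

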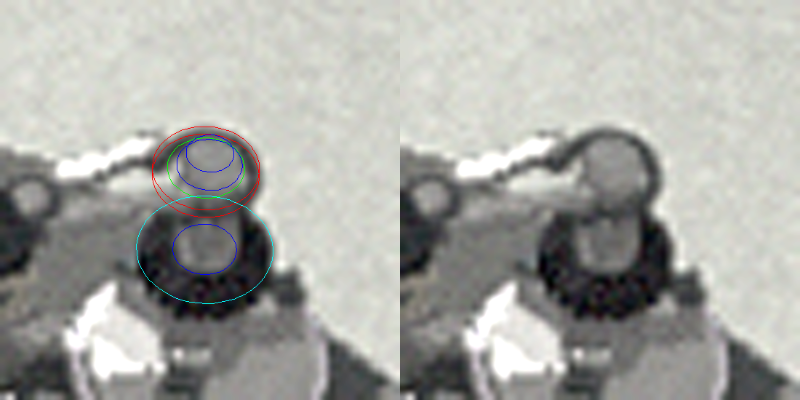

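```bash
python3 -m creep '[[0.0006,0,0.002,0,200],[0,0,0.002,0,200],[0,0,0,0,200],[0,0,0,0,200]]'; for i in 1 2; do python3 st.py; python3 -m creep '[[0,0,0,0,200]]' >/dev/null; done; python3 z.py 17; python3 ov.py 17 344.9 204.2 .1427
```

```text
t: 22.48
tool_pos: [0.4879, -0.0371, 0.1412]
orientation: [-2.842, -1.338, 0.001]
force: [-0.3, 0.2, -2.7]
opening: 0.0375
22.4833 [ 0.4879 -0.0371  0.1412] yaw 50.41 tilt -1.0 F tool [-0.03 -0.37  2.68] M [-0.13  0.   -0.01] op 0.0375 q6 [-0.18 -0.11  1.9  -0.    1.36  0.51]
22.5667 [ 0.488  -0.0371  0.1414] yaw 50.41 tilt -1.0 F tool [0.55 0.28 1.6 ] M [-0.12  0.01  0.  ] op 0.038 q6 [-0.18 -0.11  1.9  -0.    1.36  0.51]
ring-stub [-0.00041649 -0.00080313 -0.0133    ]
```

View pics/o17.png

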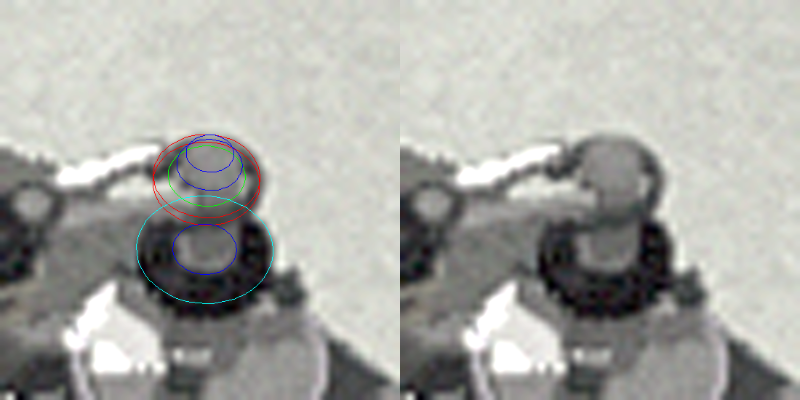

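Clear all round: side force is about 0 and about 2 N vertical is just the pliers' weight. In the picture the stub sticks up through the ring, with a gap visible on the right at (351,204). Lowering to groove level.

```bash
python3 -m creep '[[0,0,0.003,0,200],[0,0,0.003,0,200],[0,0,0.0024,0,200],[0,0,0,0,200],[0,0,0,0,200],[0,0,0,0,200]]'; python3 st.py; python3 z.py 18; python3 ov.py 18 345.05 206.1 .1345
python3 - <<'E'
from h import *
c=onz('scene',(345.4,200.6),.156)
for z in(.130,.1325,.1345,.1365,.139): print(z,proj('scene',[c[0],c[1],z]))
E
```

```text
t: 23.25
tool_pos: [0.488, -0.0371, 0.133]
orientation: [-2.842, -1.338, 0.0]
force: [-0.2, -0.4, -2.2]
opening: 0.0381
23.25 [ 0.488  -0.0371  0.133 ] yaw 50.41 tilt -1.0 F tool [-0.46  0.07  2.25] M [-0.09 -0.    0.01] op 0.0381 q6 [-0.18 -0.1   1.9   0.    1.34  0.51]
ring-stub [-1.40474528e-04  7.20913632e-05 -2.15000000e-02]
0.13 [[345.02158078 207.28471424]]
0.1325 [[345.05749019 206.65057074]]
0.1345 [[345.08628994 206.14195165]]
0.1365 [[345.11515412 205.63216897]]
0.139 [[345.15132527 204.99329839]]
```

View pics/o18.png

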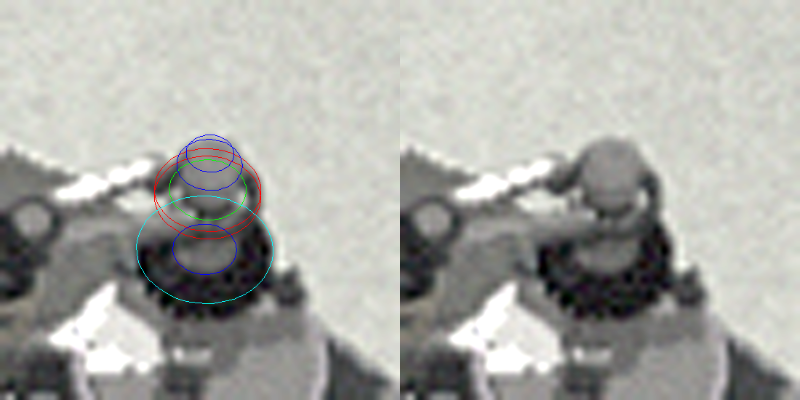

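Run:
```python
from h import *
a=cv2.imread('pics/s18.png');s=16;org=[330,188]
im=cv2.resize(a[188:225,330:367][:25],None,fx=s,fy=s,interpolation=cv2.INTER_CUBIC)
im=cv2.resize(a[188:222,332:357],None,fx=s,fy=s,interpolation=cv2.INTER_CUBIC);org=[332,188]
im=np.clip(im*1.8,0,255).astype('uint8');raw=im.copy()
c=onz('scene',(345.4,200.6),.156)
def circ(z,r,col):
    t=np.linspace(0,2*np.pi,80);P3=np.c_[c[0]+r*np.cos(t),c[1]+r*np.sin(t),np.full(80,z)]
    cv2.polylines(im,[((proj('scene',P3)-org)*s+7.5).round().astype(int)],True,col,1)
circ(.139,.011,(255,0,0));circ(.130,.011,(255,0,0));circ(.1365,.013,(0,255,0));circ(.1365,.018,(0,0,255));circ(.1325,.018,(0,0,255));circ(.156,.008,(255,255,0))
cv2.imwrite('pics/g18.png',np.hstack([im,raw]))
```

```text
(no output)
```

View pics/g18.png

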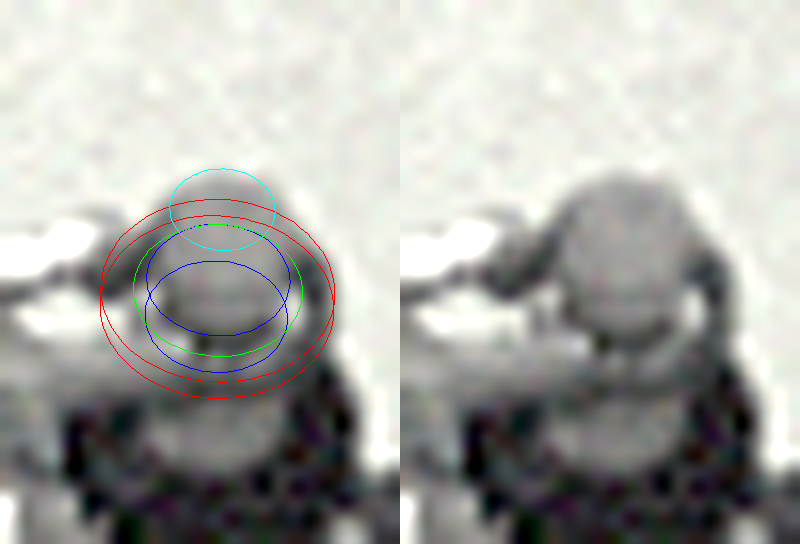

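Run:
```python
exec(open('st.py').read())
close_job()
```

```text
23.35 [ 0.4881 -0.0371  0.1332] yaw 50.41 tilt -1.0 F tool [0.2  0.29 2.43] M [-0.14 -0.01  0.05] op 0.0378 q6 [-0.18 -0.1   1.9  -0.    1.34  0.51]
the job is handed in; nothing more can be done
```

The job is handed in at 23.4 s of the 54 s allowed. The chuck is tightened, and the squeezed pliers hold the spread ring level with the groove.

**What I did**
- I turned the sleeve clockwise by its crank post. It went stiff, and I pushed on to about 14.7 N at the post.
- I gripped the pliers at the handles with 30 N and squeezed them until the opening stopped at about 38 mm.
- I lowered the ring over the stub and stopped with it level with the groove.

**Last checks**
- **Contact:** side force on the tool was under 0.5 N. The vertical force of about 2.3 N matches the pliers' weight, so the ring is not pressing on the spindle.
- **Height:** the ring should be at about z = 134.6–134.8 mm, worked out from the arm's height and where the pliers sit in the gripper. The scene picture agreed to about 1 to 1.5 mm, and the groove leaves ±2.5 mm.
- **Centring:** the scene picture showed a gap on both sides of the stub.

**What disagreed or is less sure**
- After I let go of the post, the sleeve sprang back from about 1.3 to about 1.1 rad. That is still past the 1.0 where the jaws meet the spindle, but I did not test the spindle's tightness separately.
- The two cameras differed by 2 to 5 mm in absolute position, so I made the final fit from ring and stub positions in the scene view only.
- The arm hid part of the ring in the top view, so that view gave no full check at the end.
- I did not look again at the other things on the desk. No unexpected forces showed while the arm moved.

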